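# Pump up the brake bleeder and hold it

### The job

Pump the brake bleeding pump with your fingertips: press its broad palm head all the way down and let it come all the way up again, over and over, until the brass indicator pin beside it has popped fully out. Then press the palm head all the way down once more and finish while still holding it down. Do not touch the pin, and leave the bottle, the screwdriver, the wrench and the carton where they are.

Things in the scene. Friction and masses are not known exactly. Their poses are not given: they have to be found in the camera images.
- pump: The bolted-down brake bleeding pump: dark base plate 150 (x) x 225 (y) x 12 mm, upright aluminium cylinder (66 mm across, top at 100 mm), aluminium indicator block (46 mm square, 62 mm high), white reservoir (46 mm across, 86 mm high). Origin: on the table top, on the cylinder's axis; z up. Pin axis at x 0, y -105 mm; reservoir at x -45, y -60 mm; plate from y -160 to +65 mm.
- head_top (a point): The black palm head of the spring plunger, a low round mushroom 90 mm across and 24 mm thick, straight above the pump cylinder. This point: centre of its flat top face (60 mm across), 145 mm above the table when the plunger is up, 130 mm when it is fully down.
- plunger (a joint): How far the plunger is pressed: 0 = up, 0.015 m = fully down on its stop. A spring pushes it back up; it takes about 8 N at the start of a slow stroke and 14 N at the bottom, a few N more when pressed fast, and rises by itself when let go.
- pin (a joint): How far the indicator pin is out, m: starts between 0 and 0.014; about 0.045 = fully out, its most. It rises only while the plunger comes back up, all the way, after a stroke at least 0.012 m deep: 4 to 14 mm the first time, then 9 mm a stroke (three to five strokes in all). Short strokes may do nothing, extra strokes do no harm. It stays out by itself, also while the plunger is pressed again.
- pin_top (a point): The brass indicator pin, 10 mm across with a 15 mm cap, upright in a steel collar (22 mm across, top 70 mm above the table) on the indicator block. This point: centre of its top face, 75 mm above the table when the pin is in, about 120 mm when fully out; a dark ring round its foot then shows clear above the collar. Not to be touched.
- bottle: Bystander: grey bottle, 60 mm across, 165 mm high, standing on the table about 160 mm to the pump's +y side. Origin: centre of its underside.
- screwdriver: Bystander: screwdriver lying on the table at the pump's -x side. Origin: underside, at its middle.
- wrench: Bystander: steel wrench lying on the table at the pump's +x side. Origin: underside, at its middle.
- carton: Bystander: small cardboard carton 70 x 45 x 40 mm on the table beyond the indicator, at the pump's -y side. Origin: centre of its underside.

How it is judged:
By the outcome, as a careful person would: the job done as asked, in the order asked, and still so for the second after the job is handed in, while the arm keeps its last pose, push and grip.
It also fails if it takes over 45 s, if anything falls off the work surface, if the arm or the gripper's body presses on something with over 40 N, if the wrist force passes 120 N, or if a joint passes its speed limit or range.

### The arm

A 7-joint arm with a two-finger parallel gripper is mounted at the origin on the work surface. World frame = base frame: x ahead of the robot, y to its left, z up, the work surface at z = 0. Lengths are in m, angles in degrees, forces in N, time in s.
With the tool pointing down it reaches from about 0.4 to 0.9 m from the base axis. Payload 5.5 kg.
Tool frame: the origin (TCP) lies at the very end of the fingers, on their centre line; the grasp point (between the pads) lies bot.grasp_offset behind it (bot.grasp_offset is the distance from the TCP to the grasp point, in m); z points along the fingers, y is the line along which they close (so a half turn about z gives the same grasp; the last joint's range is limited). The gripper opens to 85 mm and grips with 20 to 120 N. Pads are 22 mm wide; open, the fingers measure 114 mm over their backs; the gripper's body (76 mm by 85 mm) begins 54 mm behind the grasp point. The pads swing forward as they close: fully open they stand 13 mm farther back than shut.
Start: joints at [-59.175, 28.699, -24.465, 88.831, 12.651, 65.22, -12.049], TCP at [0.176, 0.626, 0.231] pointing down, gripper open.
Joint ranges: [-164.97, 164.97], [-17.58, 116.51], [-87.97, 89.64], [11.32, 138.91], [-80.73, 260.73], [10.89, 115.49], [-147.41, 147.41]. Speed limits (degrees/s): [147.25, 147.25, 180, 180, 180, 180, 180].

### API

Orientations are given as [roll, pitch, yaw] about the fixed x, y, z axes, in that order (R = Rz(yaw) Ry(pitch) Rx(roll)).
In Python, from cell import bot gives the robot as it stands. The module is installed in compiled form; this text tells all that it offers.
- The arm moves only by the tool arm_command, never from a script. Its argument "targets" is text: rows parted by semicolons, each of 4 numbers parted by spaces: the shift along the tool's x, y, z in mm, then the turn about the tool's z in degrees. A call has 1 to 8 rows; each row is the pose to reach, as a shift and turn from the pose commanded when the call began, along the tool's axes at that moment; what a row does not reach only later rows make up. A row lasts 1/12 s, in which the tool goes at most 41.7 mm and 7.16 degrees, less where a joint would pass 70% of its speed; a pose out of reach is approached as far as the arm can. A call with a gripper value outside its range is refused whole. "fingers" is the finger opening in mm, from 0 to 85.4, set as the call begins (left out, the last holds). The fingers move at their own pace and stop on an object; "newtons" is the grip in N (left out, the last holds). Time passes only in rows, so rows that repeat a pose let the fingers close. It gives the time, the measured TCP pose, the force, the opening and the grip force at its end, in the units of the state.
- bot.get_state(): the state, without advancing time (a new reading comes with each control period).
- bot.snapshot(name): name is "side" or "top"; returns the picture (400x640x3 uint8, red, green, blue); there is no depth.
- bot.camera_params(name): a dict with "K" (3x3 intrinsics, pixels), "rvec" (rotation vector, rad) and "tvec" (3), from world to camera coordinates, as OpenCV has them. Camera axes: x right, y down, z forward; pixel columns grow to the right and rows downward; lengths in m; the calibration is good to about 2 mm. A picture is of the moment at which its call begins. camera_params takes no time and is no camera call.
- bot.finish_job(): hands the job in; it is judged then, once.
The state is a dict: "time": time; "joint_positions": joint angles; "qvel": joint speeds; "joint_efforts": joint torques, N m; "ee_pos": TCP position; "orientation": TCP orientation; "ft_force": force on the tool from outside, world axes, zero at the start; "moment": the same for the moment, N m; "width": opening from 0.0 (shut) to 1.0 (fully open); "gripper_force": force on a finger pad.
Only numpy, scipy, OpenCV 4.12 (cv2) and the standard library are available. Lean on these libraries where they do the work, as an engineer would, in place of code of your own. Each camera call takes 0.05 s, during which the arm holds its last target. There are 200 camera calls.

## Working session

There is one attempt and no reset: what is moved stays moved. The work goes in short steps, Python scripts to look and compute and a tool call to move; the robot and the scene stay as the last step left them, time stands still between calls to the robot, and variables do not carry over. Pictures are saved under pics/ and viewed, at most 10 in all, crops included, and the job is handed in when it is done.

Besides the shell and the picture viewer there is one more tool, called as name(argument=value, ...) on one line, values as JSON. arm_command: Moves the arm, as the interface text tells. Its arguments: {"type":"object","properties":{"targets":{"type":"string"},"fingers":{"type":"number"},"newtons":{"type":"number"}},"required":["targets"]}

```bash
mkdir -p pics
python3 - <<'E'
from cell import bot
import cv2
for n in("side","top"):
    cv2.imwrite(f"pics/{n}0.png",bot.snapshot(n)[:,:,::-1])
    p=bot.camera_params(n);print(n,p)
s=bot.get_state();print(s['time'],s['ee_pos'],s['orientation'],s['ft_force'],s['width'],bot.grasp_offset)
E
```

```text
side {'K': array([[399.09578386,   0.        , 317.43683493],
       [  0.        , 399.09578386, 188.88737207],
       [  0.        ,   0.        ,   1.        ]]), 'rvec': array([ 2.26740899, -0.50621478,  0.21538248]), 'tvec': array([-0.51251005,  0.27801661,  0.74341338])}
top {'K': array([[376.52134062,   0.        , 316.91087646],
       [  0.        , 376.52134062, 202.69845094],
       [  0.        ,   0.        ,   1.        ]]), 'rvec': array([ 2.10284143, -2.1397039 ,  0.13275392]), 'tvec': array([0.06500607, 0.58425695, 0.93480273])}
0.1 [0.17625499 0.62497468 0.23032503] [-1.79894879e+02 -4.31479964e-03  1.64256123e+02] [-0.76370318 -0.17963012  0.74413021] 0.996529192876173 0.0187
```

View pics/side0.png

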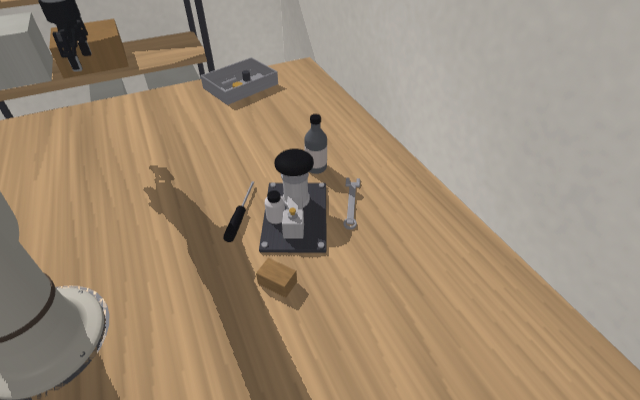

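View pics/top0.png

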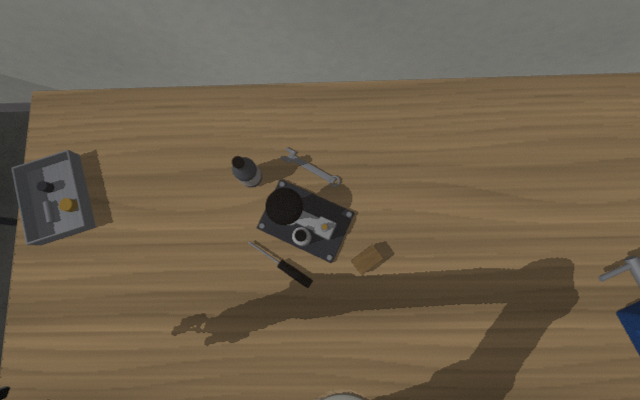

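The side picture shows the head at about (294,160) and the pin cap at (293,212). In the top picture the head is at about (284,206), the pin at (325,227) and the bottle cap at (238,162). I'll back-project these onto the known heights.

```bash
cat > h.py <<'E'
from cell import bot
import cv2,numpy as np
def ray(n,uv,z):
    p=bot.camera_params(n);R=cv2.Rodrigues(p['rvec'])[0];c=-R.T@p['tvec']
    d=R.T@np.linalg.inv(p['K'])@[*uv,1];return c+d*(z-c[2])/d[2]
def proj(n,P):
    p=bot.camera_params(n);return cv2.projectPoints(np.array(P,float).reshape(-1,1,3),p['rvec'],p['tvec'],p['K'],None)[0].reshape(-1,2)
def rel(P):
    s=bot.get_state();from_=np.array(s['ee_pos'])
    from scipy.spatial.transform import Rotation as Ro
    return Ro.from_euler('xyz',s['orientation'],degrees=True).as_matrix().T@(np.array(P)-from_)*1000
E
python3 - <<'E'
from h import *
for n,h,p in(("side",(294,160),(293,211)),("top",(284,206),(325,227))):
    print(n,ray(n,h,.14),ray(n,p,.08))
print('bottle',ray("top",(238,162),.165))
a=cv2.imread("pics/side0.png")[130:260,210:370];b=cv2.imread("pics/top0.png")[140:270,220:380]
cv2.imwrite("pics/c0.png",np.hstack([cv2.resize(x,None,fx=2.5,fy=2.5,interpolation=2) for x in(a,b)]))
E
```

```text
side [0.56618259 0.12522828 0.14      ] [0.52213956 0.03193255 0.08      ]
top [0.56405894 0.12973854 0.14      ] [0.5182597  0.03442411 0.08      ]
bottle [0.66721295 0.23536204 0.165     ]
```

View pics/c0.png

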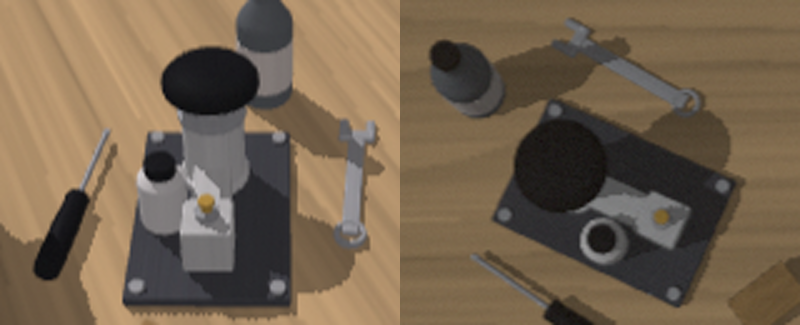

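Run:
```python
from h import *
print(rel([.565,.128,.21]),rel([.565,.128,.21])/17)
```

```text
[-509.01039265 -372.8113166    20.9707327 ] [-29.9417878  -21.93007745   1.23357251]
```

arm_command(targets="-20 -15 0 0; -50 -37 0 0; -80 -59 0 0; -110 -81 0 0; -140 -103 0 0; -170 -125 0 0; -200 -147 0 0; -230 -169 0 0", fingers=0, newtons=40)

```text
time: 0.77
ee_pos: [0.3525, 0.3987, 0.231]
orientation: [-180.0, -0.0, 164.3]
ft_force: [0.4, 0.9, 0.3]
width: -0.001
gripper_force: 0.0
```

arm_command(targets="-30 -22 3 0; -60 -44 6 0; -90 -66 9 0; -120 -88 12 0; -150 -110 15 0; -180 -132 18 0; -210 -154 21 0; -240 -176 21 0")

```text
time: 1.43
ee_pos: [0.5353, 0.1641, 0.2094]
orientation: [-179.9, -0.1, 164.3]
ft_force: [0.3, 1.5, 0.3]
width: 0.004
gripper_force: 0.0
```

Run:
```python
from h import *
s=bot.get_state();print(s['time'],s['ee_pos'],s['orientation'],s['ft_force'],s['width'])
print(rel([.565,.128,.16]))
```

```text
1.4333 [0.53526738 0.1641242  0.20936261] [-1.79946830e+02 -7.94868433e-02  1.64255140e+02] [0.25487831 1.45531659 0.333767  ] 0.004268630710720326
[-38.48793433 -26.65496822  49.33401642]
```

arm_command(targets="-20 -14 10 0; -38 -27 30 0; -38 -27 45 0; -38 -27 45 0")

```text
time: 1.77
ee_pos: [0.5625, 0.1269, 0.1615]
orientation: [-179.8, -0.3, 164.0]
ft_force: [-0.8, 0.7, 1.0]
width: -0.002
gripper_force: 0.0
```

Run:
```python
from h import *
s=bot.get_state();print(s['time'],s['ee_pos'],s['ft_force'])
I=[cv2.resize(bot.snapshot(n)[y:y+130,x:x+160,::-1],None,fx=2.5,fy=2.5,interpolation=2) for n,y,x in(("side",130,210),("top",140,220))]
cv2.imwrite("pics/c1.png",np.hstack(I))
```

```text
1.7667 [0.56248679 0.12690985 0.16151534] [-0.76924092  0.66536886  1.04017835]
```

View pics/c1.png

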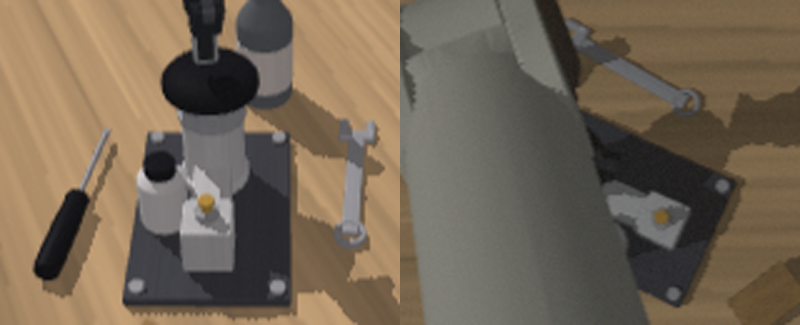

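The crop shows the closed fingertips right over the head centre, at about (206,62), with the pin clear. Pressing slowly first.

arm_command(targets="0 0 8 0; 0 0 14 0; 0 0 18 0; 0 0 22 0; 0 0 25 0; 0 0 28 0; 0 0 31 0; 0 0 31 0")

```text
time: 2.53
ee_pos: [0.5641, 0.1306, 0.1354]
orientation: [180.0, 0.0, 164.3]
ft_force: [-4.5, -0.7, 10.1]
width: 0.002
gripper_force: 5.1
```

arm_command(targets="0 0 3 0; 0 0 5 0; 0 0 6 0; 0 0 7 0; 0 0 7 0")

```text
time: 2.95
ee_pos: [0.5642, 0.1306, 0.1301]
orientation: [180.0, 0.0, 164.3]
ft_force: [-8.0, -2.2, 20.0]
width: 0.001
gripper_force: 10.1
```

The head is on its stop (z 0.130, 20 N). I'll let it come up clear and look at the pin.

arm_command(targets="0 0 -6 0; 0 0 -12 0; 0 0 -18 0; 0 0 -24 0; 0 0 -27 0; 0 0 -27 0; 0 0 -27 0; 0 0 -27 0")

```text
time: 3.62
ee_pos: [0.5641, 0.1295, 0.1538]
orientation: [-180.0, -0.0, 164.2]
ft_force: [0.6, -0.2, -0.4]
width: -0.0
gripper_force: 0.0
```

Run:
```python
from h import *
s=bot.get_state();print(s['time'],s['ee_pos'],s['ft_force'])
cv2.imwrite("pics/c2.png",cv2.resize(bot.snapshot("side")[140:240,240:350,::-1],None,fx=5,fy=5,interpolation=2))
pin=ray("top",(325,227),.08);print([proj("side",[pin[0],pin[1],z]).round(1).tolist() for z in(.07,.075,.12)])
```

```text
3.6167 [0.56411779 0.12954991 0.15384077] [ 0.56283639 -0.18056935 -0.42630512]
[[[291.2, 214.0]], [[291.0, 212.4]], [[290.0, 197.6]]]
```

View pics/c2.png

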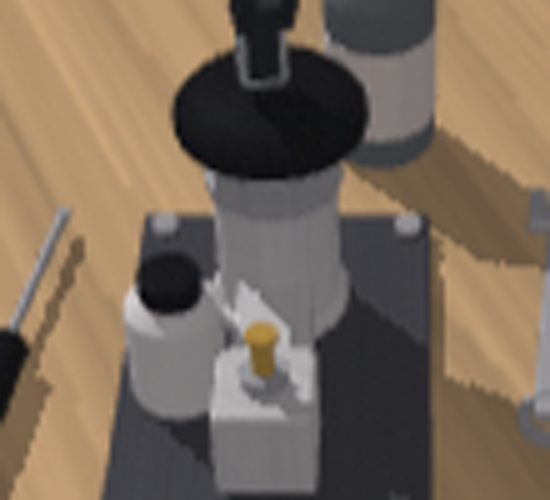

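The pin cap is now at about row 206, up from 211, so roughly 19 mm out. I need about three more strokes.

arm_command(targets="0 0 6 0; 0 0 12 0; 0 0 17 0; 0 0 22 0; 0 0 26 0; 0 0 28 0; 0 0 28 0; 0 0 28 0")

```text
time: 4.33
ee_pos: [0.565, 0.1299, 0.13]
orientation: [180.0, 0.1, 164.2]
ft_force: [-11.0, -2.8, 30.4]
width: 0.001
gripper_force: 15.6
```

arm_command(targets="0 0 -6 0; 0 0 -12 0; 0 0 -18 0; 0 0 -24 0; 0 0 -28 0; 0 0 -28 0; 0 0 -28 0; 0 0 -28 0")

```text
time: 5.0
ee_pos: [0.5639, 0.1296, 0.1536]
orientation: [-180.0, -0.1, 164.3]
ft_force: [0.2, 0.4, -0.3]
width: -0.002
gripper_force: 0.0
```

arm_command(targets="0 0 6 0; 0 0 12 0; 0 0 17 0; 0 0 22 0; 0 0 26 0; 0 0 28 0; 0 0 28 0; 0 0 28 0")

```text
time: 5.67
ee_pos: [0.5648, 0.1299, 0.13]
orientation: [180.0, 0.1, 164.3]
ft_force: [-11.2, -2.6, 32.5]
width: 0.001
gripper_force: 15.9
```

arm_command(targets="0 0 -6 0; 0 0 -12 0; 0 0 -18 0; 0 0 -24 0; 0 0 -28 0; 0 0 -28 0; 0 0 -28 0; 0 0 -28 0")

```text
time: 6.33
ee_pos: [0.5639, 0.1296, 0.1537]
orientation: [-180.0, -0.1, 164.3]
ft_force: [-0.7, 0.7, 0.3]
width: 0.0
gripper_force: 0.0
```

arm_command(targets="0 0 6 0; 0 0 12 0; 0 0 17 0; 0 0 22 0; 0 0 26 0; 0 0 28 0; 0 0 28 0; 0 0 28 0")

```text
time: 7.0
ee_pos: [0.5648, 0.1299, 0.1299]
orientation: [180.0, 0.1, 164.3]
ft_force: [-11.7, -3.6, 32.5]
width: -0.001
gripper_force: 15.9
```

arm_command(targets="0 0 -6 0; 0 0 -12 0; 0 0 -18 0; 0 0 -24 0; 0 0 -28 0; 0 0 -28 0; 0 0 -28 0; 0 0 -28 0")

```text
time: 7.67
ee_pos: [0.5639, 0.1297, 0.1537]
orientation: [-180.0, -0.1, 164.3]
ft_force: [0.5, -0.3, -0.1]
width: 0.001
gripper_force: 0.0
```

Run:
```python
from h import *
cv2.imwrite("pics/c3.png",cv2.resize(bot.snapshot("side")[140:240,240:350,::-1],None,fx=5,fy=5,interpolation=2))
```

```text
(no output)
```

View pics/c3.png

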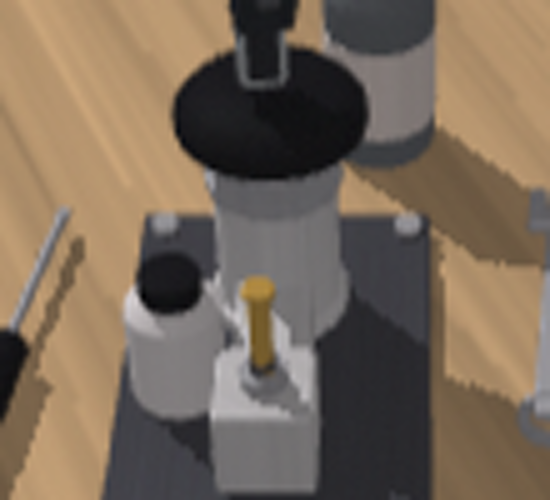

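The cap is now at row 197 and a dark ring shows at the pin's foot, so it's about fully out. I'll do one more harmless stroke and compare, then the final press.

arm_command(targets="0 0 6 0; 0 0 12 0; 0 0 17 0; 0 0 22 0; 0 0 26 0; 0 0 28 0; 0 0 28 0; 0 0 28 0")

```text
time: 8.38
ee_pos: [0.5649, 0.1299, 0.1299]
orientation: [180.0, 0.1, 164.3]
ft_force: [-11.0, -2.8, 31.1]
width: -0.001
gripper_force: 15.6
```

arm_command(targets="0 0 -6 0; 0 0 -12 0; 0 0 -18 0; 0 0 -24 0; 0 0 -28 0; 0 0 -28 0; 0 0 -28 0; 0 0 -28 0")

```text
time: 9.05
ee_pos: [0.5639, 0.1296, 0.1536]
orientation: [-180.0, -0.1, 164.3]
ft_force: [-0.4, 0.4, -0.1]
width: 0.002
gripper_force: 0.0
```

Run:
```python
from h import *
a=cv2.resize(bot.snapshot("side")[140:240,240:350,::-1],None,fx=5,fy=5,interpolation=2)
b=cv2.imread("pics/c3.png");cv2.imwrite("pics/c4.png",np.hstack([b[200:,100:400],a[200:,100:400]]))
```

```text
(no output)
```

View pics/c4.png

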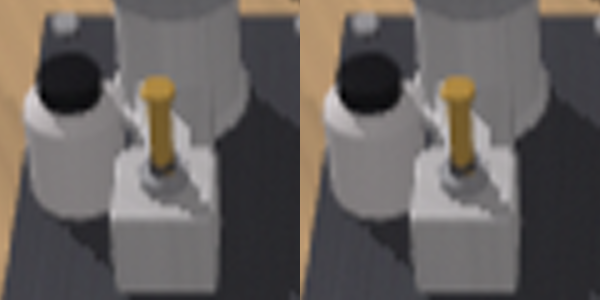

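The pin looks the same before and after the extra stroke (cap at row 85 in both), with the ring showing, so it is fully out. Now the final press and hold.

arm_command(targets="0 0 6 0; 0 0 12 0; 0 0 17 0; 0 0 22 0; 0 0 26 0; 0 0 28 0; 0 0 28 0; 0 0 28 0")

```text
time: 9.77
ee_pos: [0.5649, 0.1299, 0.13]
orientation: [180.0, 0.1, 164.3]
ft_force: [-11.2, -3.1, 31.3]
width: -0.0
gripper_force: 15.6
```

arm_command(targets="0 0 0 0; 0 0 0 0; 0 0 0 0; 0 0 0 0")

```text
time: 10.1
ee_pos: [0.5648, 0.1299, 0.13]
orientation: [180.0, 0.1, 164.3]
ft_force: [-10.7, -2.6, 31.3]
width: -0.003
gripper_force: 15.5
```

Run:
```python
from h import *
s=bot.get_state();print(s['ee_pos'],s['ft_force'])
if s['ee_pos'][2]<.131 and 18<s['ft_force'][2]<38: print(bot.finish_job())
```

```text
[0.5648382  0.12993107 0.12995132] [-10.70395582  -2.56135789  31.3149151 ]
the job is handed in; nothing more can be done
None
```

The job is handed in at about 10 s: five full strokes brought the indicator pin fully out, and the palm head is being held down on its stop at about 31 N.

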